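# Seat a lens flipper in the lensmeter and hold the lens down for the reading

## Robot

A 6-joint arm with a two-finger parallel gripper is mounted at the origin on a cart in front of the work surface, level with it; the furniture and walls round the work are solid. World frame = base frame: x ahead of the robot, y to its left, z up, the work surface at z = 0. Lengths are in m, angles in rad, forces in N, time in s.
With the tool pointing down it reaches from about 0.325 to 0.925 m from the base axis. Payload 3.1 kg.
Tool frame: the origin (TCP) lies on the centre line of the jaws, within the pads' length; the fingertips stand 22 mm ahead of it and the grasp point (between the pads) lies 3 mm ahead of it (env.tips_ahead is the z of the fingertips in the tool frame, in m); z points along the fingers, y is the line along which they close (so a half turn about z gives the same grasp; the last joint's range is limited). The gripper opens to 85 mm and grips with 20 to 120 N. Pads are 22 mm wide; open, the fingers measure 114 mm over their backs; the gripper's body (76 mm by 85 mm) begins 54 mm behind the grasp point. The pads swing forward as they close: fully open they stand 13 mm farther back than shut.
Start: joints at [-1.33, 0.217, 1.613, -0, 1.311, -0.112], TCP at [0.216, -0.587, 0.253] pointing down, gripper open.
Joint ranges: [-2.75, 2.75], [-0.78, 2.1], [0.31, 2.55], [-1.13, 4.27], [0.13, 2.63], [-2.58, 2.58]. Speed limits (rad/s): [2.79, 2.79, 3.14, 3.14, 3.14, 3.14].

## Interface

Orientations are given as a unit quaternion [x, y, z, w].
In Python, from rig import env gives the robot as it stands. The module is installed in compiled form; this text tells all that it offers.
- The arm moves only by the tool move_arm, never from a script. Its argument "steps" is a list of rows, each a list of 4 numbers: the shift along the tool's x, y, z in m, then the turn about the tool's z in rad. In form: [[tx, ty, tz, yaw], ...]. A call has 1 to 5 rows; each row shifts and turns the commanded pose from where the row before left it, along the tool's axes as they then stand; what a row does not reach is not made up. A row lasts 1/8 s, in which the tool goes at most 62.5 mm and 10.7 degrees, less where a joint would pass 70% of its speed; a pose out of reach is approached as far as the arm can. A call with a gripper value outside its range is refused whole. "gripper" is the finger opening in m, from 0 to 0.0854, set as the call begins (left out, the last holds). The fingers move at their own pace and stop on an object; "squeeze" is the grip in N (left out, the last holds). Time passes only in rows, so rows that do not move let the fingers close. It gives the time, the measured TCP pose, the force, the opening and the grip force at its end, in the units of the state.
- env.get_state(): the state, without advancing time (a new reading comes with each control period).
- env.get_image(name): name is "scene" or "top" or "wrist"; returns (picture, depth): 480x640x3 uint8, blue, green, red; 480x640 float32, m along the optical axis (not along the pixel's ray), 0 where there is no reading.
- env.get_calibration(name): a dict with "fov_y" (degrees; the focal length in pixels is half the picture's height over the tangent of half this angle, whatever the lens; pixels are square), "cx", "cy" (the principal point, pixels), "cam_to_world" (4x4, takes a point from camera to world coordinates); the wrist camera has in their place "tool_from_camera" (4x4, takes a point from camera to tool coordinates, whose origin is the TCP and whose axes are the flange's). Camera axes: x right, y up, looking along -z (the intrinsics and any distortion apply to the point x, -y, -z); pixel columns grow to the right and rows downward; lengths in m; the calibration is good to about 2 mm. A picture is of the moment at which its call begins: read the wrist's pose just before it. get_calibration takes no time and is no camera call.
- env.finish_job(): hands the job in; it is judged then, once.
The state is a dict: "time": time; "joint_pos": joint angles; "joint_vel": joint speeds; "joint_torque": joint torques, N m; "tool_pos": TCP position; "orientation": TCP orientation; "ft_force": force on the tool from outside, world axes, zero at the start; "moment": the same for the moment, N m; "width": finger opening in m; "gripper_force": force on a finger pad.
Only numpy, scipy, OpenCV 4.12 (cv2) and the standard library are available. Lean on these libraries where they do the work, as an engineer would, in place of code of your own. Each camera call takes 0.05 s, during which the arm holds its last target. There are 200 camera calls.

## Task

I need to read the green-rimmed lens of the flipper on the lensmeter: lay the flipper flat on the lens table, handle towards you, slide the green rim in under the raised pins until it is home against both rubber stops, and let go of it. Then press the lensmeter's black side handle down until its stem stands in the green band, never as far as the red line, so that the sprung pins hold the lens, and finish while still holding it pressed there for my reading. Leave the spectacles, the contact lens case and the drops bottle where they are.

Things in the scene. Friction and masses are not known exactly. Their poses are not given: they have to be found in the camera images.
- flipper: lens flipper, loose, flat on the desk, about 50 g: a T of a flat white handle (90 x 16 x 8 mm, own x -69 to +21, y +-8 mm) and at its +x end a cross bar with two lenses in round rims, 41 mm across, 6 mm thick. Origin on the underside, z up, +x from handle to rims, +y to the green side. Green lens centre at (48.5, 31), red at (48.5, -31) mm; upper face of a lens 4 mm above the underside
- flipper_grip (a point): where to take the flipper: middle of the handle's thickness and width, 25 mm behind the flipper's origin and 73.5 mm behind the line of the lens centres (own x), from above, fingers closing on the 16 mm width; nearer the rims the gripper would meet the lensmeter's head. Axes as the flipper's
- green_lens (a point): centre of the green-rimmed lens, on the underside of the flipper; axes as the flipper's
- lensmeter: white desk instrument with a small screen, fixed. Origin on the desk under its measuring axis, +x into the instrument (away from the robot), y to its left. White head over the lens table: x -18 to +57, y +-30, z 109 to 175 mm; column from x = 39 mm on, screen above it up to z 295 mm. Base in front of the table: top at z 41 mm, from x -100 mm
- nosepiece (a point): centre of the black nosepiece, on the measuring axis at the top of the grey lens table, 62 mm above the desk; axes as the lensmeter's. The flat table spans x -56 to +40, y -75 to +75 mm from here. A rim pushed along +x against both stops has its lens centre within about 1 mm of this point in the horizontal
- stop_left (a point): left rubber stop, a fixed stud 8 mm across and 8 mm high on the lens table; point at its foot, 20.3 mm behind the nosepiece (+x) and 14.2 mm to the left (+y)
- stop_right (a point): right rubber stop, same size; point at its foot, 20.3 mm behind the nosepiece (+x) and 14.2 mm to the right (-y)
- pins: three sprung pins with black tips under the head, 9 mm from the measuring axis, in a carrier 29 mm across. With the handle up the tips are 18 mm and the carrier 36 mm above the lens table. Origin coincides with the lensmeter's on the desk. Pin springs: 0.8 N and 200 N/m once they touch the lens
- handle_top (a point): middle of the flat top of the black grip (36 x 30 mm, 12 mm thick) at the end of the side handle, left of the head: 86 mm left (+y) of the measuring axis. 158 mm above the desk with the handle up; it moves straight down with the joint. Free above
- holder (a joint): travel of the side handle with its pin carrier, m: 0 = up, positive = pressed down, stop at 0.032. Pins meet the seated lens at 0.014; steel stem in the green band (beside the slot on the left cheek of the head) at 0.018 to 0.025; red line from 0.030. A spring lifts it when let go: press with about 1.5 N at the top, 2.7 N just before the pins touch, 4.5 to 6.5 N through the green band
- spectacles: bystander, loose: black spectacles standing with open temples, 140 x 140 x 41 mm, behind the flipper; origin on the desk under the middle
- contact_lens_case: bystander, loose: contact lens case with a blue and a white cap, 30 x 68 x 19 mm, in front of and left of the lensmeter; origin on the desk under its middle
- eye_drops: bystander, loose: small upright white bottle with a red cap, 22 mm across, 58 mm high, between flipper and lensmeter; origin on the desk under its middle
Not all that is in view belongs to the job. Of the things that look like the flipper, the larger one is meant.

How it is judged:
On the way, in this order (a step that is already met when the one before it is completed fails the run):
1. the flipper lies flat on the lens table, handle to the front, its green rim home against both stops, let go, with the side handle still up (horizontal distance between green_lens and nosepiece below 0.004 m and z of green_lens in the frame of nosepiece between -0.002 and 0.0025 m and angle between flipper's own z axis and vertical below 0.06 rad and contact force between the fingers and flipper below 0.1 N and value of joint holder below 0.004 m and x of flipper_grip in the frame of nosepiece below -0.05 m), for 0.2 s.
2. the side handle is pressed into the green band, the pins bearing on the seated lens (value of joint holder between 0.018 and 0.025 m and contact force between pins and flipper above 0.8 N and horizontal distance between green_lens and nosepiece below 0.004 m), for 0.5 s.
At the end, for the whole second after the job is handed in: The fingers are still pressing the side handle down with its stem in the green band (travel 18 to 25 mm), the pins bear on the green lens with more than 0.8 N, and the flipper, no longer held, lies flat on the lens table, handle to the front, with the green lens within 4 mm of the measuring axis (all of step 2 and z of green_lens in the frame of nosepiece below 0.0025 m and angle between flipper's own z axis and vertical below 0.06 rad and contact force between the fingers and flipper below 0.1 N and x of flipper_grip in the frame of nosepiece below -0.05 m and contact force between the fingers and anything else above 1 N); the arm keeps its last pose, push and grip.
It fails at once if the side handle is pressed to the red line (30 mm) (value of joint holder above 0.03 m).
It fails at once if a bystander is disturbed (moved over 20 mm) (distance of any of spectacles, contact_lens_case, eye_drops from where it was at the start of the episode above 0.02 m).
It also fails if it takes over 51 s, if anything falls off the work surface, if the arm or the gripper's body presses on something with over 40 N, if the wrist force passes 120 N, or if a joint passes its speed limit or range.

## Working session

There is one attempt and no reset: what is moved stays moved. The work goes in short steps, Python scripts to look and compute and a tool call to move; the robot and the scene stay as the last step left them, time stands still between calls to the robot, and variables do not carry over. Pictures are saved under pics/ and viewed, at most 11 in all, crops included, and the job is handed in when it is done.

Besides the shell and the picture viewer there is one more tool, called after "Call:" as name(argument=value, ...), one argument or row to a line, values as JSON. move_arm: Moves the arm, as the interface text tells. Its arguments: {"type":"object","properties":{"steps":{"type":"array","items":{"type":"array","items":{"type":"number"}}},"gripper":{"type":"number"},"squeeze":{"type":"number"}},"required":["steps"]}

```bash
mkdir -p pics; cat > h.py <<'E'
import numpy as np, cv2
from rig import env
def grab(n,tag):
    s=env.get_state(); im,d=env.get_image(n); cv2.imwrite(f'pics/{tag}.png',im); np.savez(f'pics/{tag}.npz',im=im,d=d,tp=s['tool_pos'],q=s['orientation']); return im,d,s
E
python3 - <<'E'
from h import *
for n in('scene','top'):
    im,d,s=grab(n,n+'0'); c=env.get_calibration(n); print(n,{k:(np.round(v,4).tolist() if not isinstance(v,str) else v) for k,v in c.items()})
print(s); print(env.tips_ahead); print(env.get_calibration('wrist'))
E
```

```text
scene {'fov_y': 47.2782, 'cx': 315.9494, 'cy': 234.8828, 'cam_to_world': [[-0.4714, 0.6209, -0.6263, -0.0855], [-0.8819, -0.3273, 0.3393, 0.6414], [0.0057, 0.7123, 0.7019, 0.8079], [0.0, 0.0, 0.0, 1.0]]}
top {'fov_y': 44.575, 'cx': 320.2355, 'cy': 239.4791, 'cam_to_world': [[0.0235, 0.9911, -0.1312, 0.4193], [-0.9994, 0.0201, -0.0273, 0.3062], [-0.0244, 0.1317, 0.991, 0.9768], [0.0, 0.0, 0.0, 1.0]]}
{'time': 0.05, 'joint_pos': array([-1.33019174e+00,  2.17753756e-01,  1.61490937e+00,  1.82466349e-05,
        1.31131006e+00, -1.12176100e-01]), 'joint_vel': array([-9.19470564e-04, -6.99143985e-04, -1.10486592e-03,  1.48567956e-03,
        5.37119487e-06, -7.25601653e-04]), 'joint_torque': array([-5.92595643e-04, -3.98334181e+01, -3.05193758e+01, -1.85294275e-04,
        4.77932976e-03, -2.18156522e-06]), 'tool_pos': array([ 0.2158015 , -0.5857579 ,  0.25198139]), 'orientation': array([ 9.84483232e-01,  1.75474637e-01, -6.75828593e-05, -1.18838271e-03]), 'ft_force': array([ 0.0935025 ,  0.20226262, -0.1635706 ]), 'moment': array([ 0.01995372,  0.01038777, -0.01339502]), 'gripper_force': 0.0, 'width': 0.08517073024950815}
0.022
{'fov_y': 58.57238655576751, 'cx': 313.6186380110577, 'cy': 236.36012065341654, 'tool_from_camera': array([[-4.93367255e-04,  9.62392223e-01,  2.71663332e-01,
         6.90090384e-02],
       [ 9.99999863e-01,  4.27632294e-04,  3.01171277e-04,
        -8.45144456e-04],
       [ 1.73672881e-04,  2.71663443e-01, -9.62392302e-01,
        -1.19884940e-01],
       [ 0.00000000e+00,  0.00000000e+00,  0.00000000e+00,
         1.00000000e+00]])}
```

View pics/top0.png

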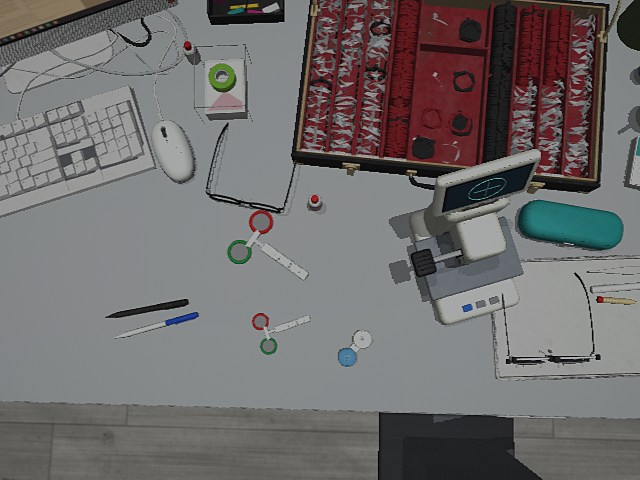

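View pics/scene0.png

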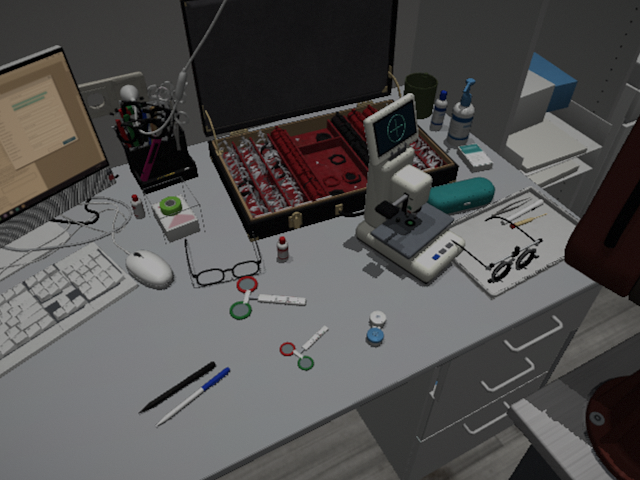

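Top view: the large flipper has its green rim at (239,252), its red rim at (261,221) and its handle end at (307,275). The lensmeter table is around (468,265) and the black side grip is at (423,262).

```bash
cat >> h.py <<'E'
def K(c): return 240/np.tan(np.radians(c['fov_y'])/2)
def cloud(d,c,T):
    f=K(c); v,u=np.mgrid[:480,:640]; P=np.stack([(u-c['cx'])/f*d,-(v-c['cy'])/f*d,-d],-1)
    P=P@T[:3,:3].T+T[:3,3]; P[d<=0]=np.nan; return P
def ray(uv,z,c,T):
    f=K(c); uv=np.atleast_2d(uv).astype(float); r=np.stack([(uv[:,0]-c['cx'])/f,-(uv[:,1]-c['cy'])/f,-np.ones(len(uv))],-1)@T[:3,:3].T
    return T[:3,3]+r*((z-T[2,3])/r[:,2])[:,None]
def blobs(m,amin=30):
    n,l,s,c=cv2.connectedComponentsWithStats(m.astype(np.uint8),connectivity=8)
    return [(c[i].round(1).tolist(),int(s[i,4]),s[i,:4].tolist(),l==i) for i in range(1,n) if s[i,4]>=amin]
def ring(m):
    k=max(cv2.findContours(m.astype(np.uint8),cv2.RETR_EXTERNAL,cv2.CHAIN_APPROX_NONE)[0],key=len)
    return cv2.fitEllipse(cv2.convexHull(k))
E
python3 - <<'E'
from h import *
for n in('top','scene'):
    z=np.load(f'pics/{n}0.npz'); im,d=z['im'],z['d']; c=env.get_calibration(n);T=c['cam_to_world']; P=cloud(d,c,T)
    hsv=cv2.cvtColor(im,cv2.COLOR_BGR2HSV); h,s,v=cv2.split(hsv)
    print(n,'desk z',np.nanmedian(P[300:400,240:300,2]))
    for nm,m in(('g',(h>45)&(h<85)&(s>110)&(v>40)),('r',((h<8)|(h>172))&(s>120)&(v>60))):
        for b in blobs(m,25):
            if 200<b[0][0]<330 and 180<b[0][1]<380:
                e=ring(b[3]); print(nm,b[:3],np.round(e[0],1),np.round(e[1],1),ray(e[0],.006,c,T)[0].round(4))
    m=(P[...,0]>.3)&(P[...,0]<.8)&(P[...,1]<.12)&(P[...,1]>-.25)
    for lo,hi in((.036,.046),(.057,.067),(.153,.163),(.170,.180)):
        mm=m&(P[...,2]>lo)&(P[...,2]<hi)
        for b in blobs(mm,60):
            q=P[b[3]][:,:2].astype(np.float32); r=cv2.minAreaRect(q); print(lo,b[:3],'med',np.nanmedian(P[b[3]],0).round(4),'rect',np.round(r[0],4),np.round(r[1],4),round(r[2],1))
E
```

```text
top desk z -0.0002919210961058738
g ([238.8, 252.2], 165, [228, 240, 23, 24]) [239.  251.7] [22.8 23.5] [0.5245 0.4686 0.006 ]
g ([268.1, 346.2], 78, [260, 338, 17, 16]) [268.1 345.6] [15.9 16.3] [0.3708 0.4143 0.006 ]
r ([314.2, 198.0], 39, [311, 195, 7, 7]) [314.3 198. ] [6.3 7. ] [0.6183 0.3447 0.006 ]
r ([260.9, 221.3], 173, [249, 211, 24, 23]) [260.5 221.8] [23.1 23.3] [0.5758 0.4342 0.006 ]
r ([259.5, 320.6], 85, [252, 313, 16, 17]) [259.9 321.2] [15.9 16.6] [0.4101 0.4292 0.006 ]
0.036 ([484.3, 127.0], 460, [478, 89, 15, 76]) med [0.7354 0.067  0.0416] rect [0.7356 0.0642] [0.0154 0.1279] 85.2
0.036 ([510.7, 126.7], 345, [504, 89, 15, 68]) med [0.7328 0.0236 0.0414] rect [0.7425 0.0237] [0.0229 0.1147] 87.8
0.036 ([539.7, 122.7], 366, [532, 89, 18, 62]) med [ 0.743  -0.0227  0.0416] rect [ 0.7492 -0.0252] [0.0242 0.1011] 84.0
0.036 ([564.4, 133.5], 427, [558, 90, 18, 86]) med [ 0.7255 -0.0631  0.0415] rect [ 0.7282 -0.0663] [0.0259 0.1438] 87.4
0.036 ([591.5, 133.1], 353, [586, 90, 11, 89]) med [ 0.7291 -0.1072  0.0415] rect [ 0.7255 -0.1046] [0.0148 0.1484] 86.5
0.036 ([556.9
[... 2554 characters left out ...]
459.4, 124.9], 72, [450, 119, 21, 10]) med [ 0.7509 -0.2064  0.0612] rect [ 0.7564 -0.2099] [0.0496 0.0229] 41.5
0.057 ([424.2, 222.8], 1316, [394, 202, 60, 46]) med [0.5089 0.0771 0.0628] rect [0.5219 0.0791] [0.0987 0.1119] 16.1
0.057 ([514.4, 252.5], 193, [487, 238, 56, 30]) med [ 0.3645 -0.0252  0.0614] rect [ 0.3654 -0.0311] [0.0095 0.1359] 3.1
0.153 ([422.0, 190.2], 60, [414, 183, 17, 14]) med [0.5061 0.0984 0.1585] rect [0.5079 0.0957] [0.0042 0.0492] 15.6
0.17 ([468.8, 81.7], 60, [464, 78, 11, 11]) med [ 0.7589 -0.2142  0.1745] rect [ 0.7599 -0.2096] [0.0178 0.0437] 20.1
0.17 ([413.9, 174.7], 460, [398, 159, 33, 31]) med [0.5331 0.1008 0.1754] rect [0.539  0.0977] [0.0698 0.0471] 2.5
```

```bash
cat >> h.py <<'E'
from scipy.spatial.transform import Rotation as Ro
def psi(q): x=Ro.from_quat(q).as_matrix()[:,0]; return np.arctan2(x[1],x[0])
def plan(p,psid,n,start=None):
    "rows from the present pose to TCP p, tool-x heading psid (deg, unwrapped against present)"
    s=env.get_state(); p0=s['tool_pos']; R0=Ro.from_quat(s['orientation']).as_matrix(); a0=psi(s['orientation'])
    dy=-(np.radians(psid)-a0); print('turn',round(dy,3),'from',p0.round(4),'psi',round(np.degrees(a0),2))
    st=(np.array(p)-p0)/n; R=R0; rows=[]
    for i in range(n):
        t=R.T@st; rows.append([round(float(x),4) for x in t]+[round(dy/n,4)]); R=R@Ro.from_euler('z',dy/n).as_matrix()
    for i in range(0,n,5): print(rows[i:i+5])
E
python3 - <<'E'
from h import *
z=np.load('pics/top0.npz'); c=env.get_calibration('top');P=cloud(z['d'],c,c['cam_to_world']); print(P[250:276:4,413:436:4,2].round(3)); print(P[262,423])
plan([.429,.071,.24],197,18)
E
```

```text
[[-0.     0.059  0.154  0.156  0.155  0.063]
 [ 0.157  0.157  0.159  0.16   0.159  0.061]
 [ 0.155  0.159  0.156  0.156  0.159  0.154]
 [ 0.154  0.155  0.159  0.158  0.159  0.16 ]
 [-0.002  0.159  0.155  0.158  0.158  0.157]
 [ 0.002  0.158  0.159  0.155  0.155  0.157]
 [-0.002  0.156  0.157  0.157  0.154  0.063]]
[0.49894929 0.18418174 0.15690613]
turn -3.085 from [ 0.2158 -0.5858  0.2521] psi 20.21
[[0.0237, -0.0301, 0.0007, np.float64(-0.1714)], [0.0285, -0.0257, 0.0007, np.float64(-0.1714)], [0.0325, -0.0204, 0.0007, np.float64(-0.1714)], [0.0355, -0.0146, 0.0007, np.float64(-0.1714)], [0.0375, -0.0083, 0.0007, np.float64(-0.1714)]]
[[0.0383, -0.0018, 0.0007, np.float64(-0.1714)], [0.0381, 0.0048, 0.0007, np.float64(-0.1714)], [0.0367, 0.0112, 0.0007, np.float64(-0.1714)], [0.0343, 0.0173, 0.0007, np.float64(-0.1714)], [0.0308, 0.0229, 0.0007, np.float64(-0.1714)]]
[[0.0264, 0.0278, 0.0007, np.float64(-0.1714)], [0.0213, 0.0319, 0.0007, np.float64(-0.1714)], [0.0156, 0.0351, 0.0007, np.float64(-0.1714)], [0.0094, 0.0372, 0.0007, np.float64(-0.1714)], [0.0029, 0.0383, 0.0007, np.float64(-0.1714)]]
[[-0.0037, 0.0382, 0.0007, np.float64(-0.1714)], [-0.0101, 0.037, 0.0007, np.float64(-0.1714)], [-0.0163, 0.0347, 0.0007, np.float64(-0.1714)]]
```

Call:
move_arm(
  steps=[
    [0.024,-0.03,0.001,-0.171],
    [0.0285,-0.0255,0.001,-0.171],
    [0.0325,-0.0205,0.001,-0.171],
    [0.0355,-0.0145,0.001,-0.171],
    [0.0375,-0.0085,0.001,-0.171],
  ],
  gripper=0.04,
)

```text
time: 0.72
tool_pos: [0.2757, -0.4026, 0.2477]
orientation: [0.822, 0.57, 0.0, -0.0]
ft_force: [-0.5, -0.0, 1.2]
width: 0.04
gripper_force: 0.0
```

Call:
move_arm(
  steps=[
    [0.0385,-0.002,0.001,-0.171],
    [0.038,0.005,0.001,-0.171],
    [0.0365,0.011,0.001,-0.171],
    [0.0345,0.0175,0.001,-0.171],
    [0.031,0.023,0.001,-0.171],
  ],
)

```text
time: 1.35
tool_pos: [0.3355, -0.22, 0.2429]
orientation: [0.511, 0.859, 0.0, -0.0]
ft_force: [0.0, 0.2, 0.3]
width: 0.0399
gripper_force: 0.0
```

Call:
move_arm(
  steps=[
    [0.0265,0.028,0.001,-0.171],
    [0.0215,0.032,0.001,-0.171],
    [0.0155,0.035,0.001,-0.171],
    [0.0095,0.037,0.001,-0.171],
    [0.003,0.0385,0.001,-0.171],
  ],
)

```text
time: 1.98
tool_pos: [0.3955, -0.0375, 0.2379]
orientation: [0.109, 0.994, 0.0, -0.0]
ft_force: [1.0, -0.1, 0.0]
width: 0.04
gripper_force: 0.0
```

Call:
move_arm(
  steps=[
    [-0.0035,0.038,0,-0.171],
    [-0.01,0.037,0,-0.171],
    [-0.0165,0.0345,0,-0.171],
    [0,0,0,0],
    [0,0,0,0],
  ],
)

```text
time: 2.6
tool_pos: [0.4312, 0.0698, 0.2378]
orientation: [-0.144, 0.99, -0.0, -0.001]
ft_force: [-0.2, -0.1, -0.5]
width: 0.0401
gripper_force: 0.0
```

```bash
python3 - <<'E'
from h import *
im,d,s=grab('wrist','w1'); print(s['time'],s['tool_pos'],np.degrees(psi(s['orientation'])),s['width'],s['joint_pos'])
E
```

```text
2.6 [0.43117136 0.06981545 0.23782085] -163.46401305901244 0.04012992930143756 [-6.41943716e-05 -1.86630522e-01  2.05202699e+00 -5.80081531e-04
  1.27742287e+00 -1.85929997e+00]
```

View pics/w1.png

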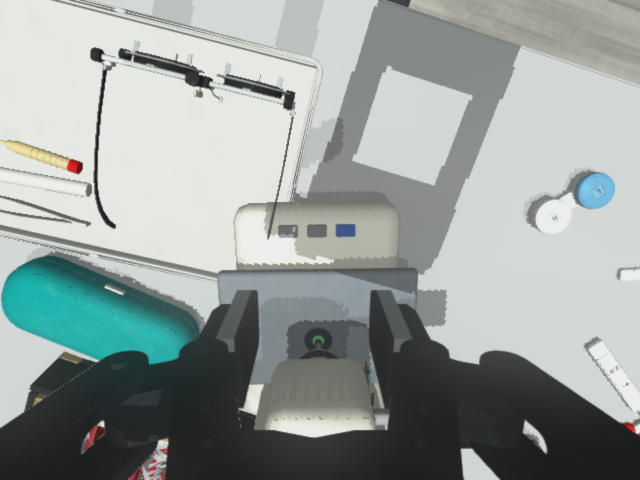

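The wrist view shows the table's front edge from (218,270) to (417,268), and the nosepiece with its green light near (317,340). The head is below that in the picture.

```bash
cat >> h.py <<'E'
def wristT(z,c):
    T=np.eye(4);T[:3,:3]=Ro.from_quat(z['q']).as_matrix();T[:3,3]=z['tp']; return T@c['tool_from_camera']
E
python3 - <<'E'
from h import *
z=np.load('pics/w1.npz'); c=env.get_calibration('wrist'); T=wristT(z,c); P=cloud(z['d'],c,T)
print('desk',np.nanmedian(P[130:200,440:500,2]),'table',np.nanmedian(P[290:310,270:360],(0,1)))
m=(abs(P[...,2]-np.nanmedian(P[290:310,270:360,2]))<.006)
b=max((b for b in blobs(m,100) if b[3][285,300]),key=lambda b:b[1]); print(b[:3])
q=P[b[3]][:,:2].astype(np.float32); r=cv2.minAreaRect(q); print(r, cv2.boxPoints(r))
hsv=cv2.cvtColor(z['im'],cv2.COLOR_BGR2HSV); h,s,v=cv2.split(hsv)
g=(h>45)&(h<85)&(s>100)&(v>60); g[:320]=0; g[:,:290]=0; g[:,345:]=0
for bb in blobs(g,3): print('green',bb[:3],ray(bb[0],.062,c,T))
# front edge subpixel: row of largest change per column
gy=cv2.cvtColor(z['im'],cv2.COLOR_BGR2GRAY).astype(float)
u=np.arange(225,412); vv=[]
for x in u:
    col=np.where(b[3][255:300,x])[0]; vv.append(255+col[0] if len(col) else np.nan)
vv=np.array(vv); k=np.isfinite(vv); pf=np.polyfit(u[k],vv[k],1); print(pf)
E_=ray([[225,np.polyval(pf,225)],[410,np.polyval(pf,410)]],.062,c,T); dd=E_[1]-E_[0]; print(E_,np.degrees(np.arctan2(-dd[0],dd[1])))
cv2.imwrite('pics/w1c.png',cv2.resize(z['im'][255:385,210:425],None,fx=3.7,fy=3.7,interpolation=cv2.INTER_CUBIC))
for row in (275,280,285):
    x=np.where(b[3][row])[0]; print(row,x[0],x[-1],ray([[x[0]-.5,row],[x[-1]+.5,row]],.062,c,T).round(4).tolist())
E
```

```text
desk -0.000666931783036312 table [0.49200129 0.08923027 0.06130224]
([314.6, 311.3], 12891, [217, 268, 201, 135])
((0.5218353867530823, 0.10105009377002716), (0.10960092395544052, 0.14990057051181793), 17.487545013427734) [[0.44704524 0.15606889]
 [0.49209014 0.01309638]
 [0.59662557 0.0460313 ]
 [0.55158067 0.18900381]]
green ([318.0, 338.7], 48, [313, 336, 11, 8]) [[0.52226466 0.10120503 0.062     ]]
[-1.32386891e-02  2.73744662e+02]
[[0.48846109 0.01978316 0.062     ]
 [0.4480541  0.1494076  0.062     ]] 17.313484338958876
275 217 417 [[0.4935, 0.0145, 0.062], [0.4514, 0.1565, 0.062]]
280 217 417 [[0.4973, 0.0154, 0.062], [0.4551, 0.1579, 0.062]]
285 218 416 [[0.501, 0.017, 0.062], [0.459, 0.1585, 0.062]]
```

View pics/w1c.png

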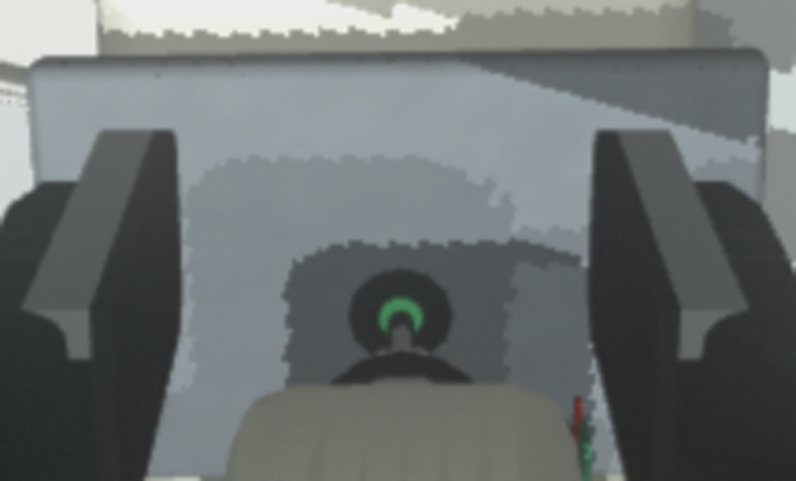

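The crop shows the black nosepiece disc centred at about (318,339) in the full picture. Its ray point (0.522, 0.101) agrees with the table edges, which put it 56.7 mm behind the front edge and on the centreline. The yaw is about 17.3°. Next I go to hover over the flipper.

```bash
python3 - <<'E'
from h import *
s=env.get_state(); 
import h; h.psi=lambda q,o=psi: o(q)%(2*np.pi)
h.plan([.508,.39,.2],236,9)
E
```

```text
turn -0.69 from [0.4312 0.0695 0.2379] psi 196.49
[[-0.0183, 0.0317, 0.0042, np.float64(-0.0766)], [-0.0207, 0.0302, 0.0042, np.float64(-0.0766)], [-0.0229, 0.0286, 0.0042, np.float64(-0.0766)], [-0.025, 0.0267, 0.0042, np.float64(-0.0766)], [-0.027, 0.0247, 0.0042, np.float64(-0.0766)]]
[[-0.0288, 0.0226, 0.0042, np.float64(-0.0766)], [-0.0305, 0.0203, 0.0042, np.float64(-0.0766)], [-0.0319, 0.0179, 0.0042, np.float64(-0.0766)], [-0.0332, 0.0154, 0.0042, np.float64(-0.0766)]]
```

Call:
move_arm(
  steps=[
    [-0.0185,0.0315,0.002,-0.077],
    [-0.0205,0.03,0.002,-0.077],
    [-0.023,0.0285,0.002,-0.077],
    [-0.025,0.0265,0.004,-0.077],
    [-0.027,0.0245,0.006,-0.077],
  ],
)

```text
time: 3.28
tool_pos: [0.4751, 0.2471, 0.2224]
orientation: [-0.331, 0.944, -0.0, 0.0]
ft_force: [0.8, -0.3, 0.7]
width: 0.0399
gripper_force: 0.0
```

Call:
move_arm(
  steps=[
    [-0.029,0.0225,0.006,-0.077],
    [-0.0305,0.0205,0.008,-0.077],
    [-0.032,0.018,0.008,-0.077],
    [-0.033,0.0155,0,-0.077],
    [0,0,0,0],
  ],
)

```text
time: 3.9
tool_pos: [0.5087, 0.3907, 0.2]
orientation: [-0.471, 0.882, 0.0, 0.0]
ft_force: [-0.3, -0.5, 0.4]
width: 0.0401
gripper_force: 0.0
```

```bash
cat > fl.py <<'E'
from h import *
def run(tag):
    im,d,s=grab('wrist',tag); z=np.load(f'pics/{tag}.npz'); print(s['time'],s['tool_pos'].round(4),np.degrees(psi(s['orientation']))%360)
    c=env.get_calibration('wrist'); T=wristT(z,c); h,ss,v=cv2.split(cv2.cvtColor(im,cv2.COLOR_BGR2HSV))
    for nm,m in(('g',(h>45)&(h<85)&(ss>110)&(v>40)),('r',((h<8)|(h>172))&(ss>120)&(v>60))):
        for b in blobs(m,150):
            e=ring(b[3]); print(nm,b[:3],np.round(e[0],1),np.round(e[1],1),ray(e[0],.006,c,T)[0].round(4))
E
python3 -c "from fl import *; run('w2')"
```

```text
3.9 [0.5087 0.3907 0.2   ] 236.26130085521197
g ([489.6, 121.2], 163, [474, 113, 36, 25]) [491.4 129.7] [32.5 35.7] [0.3704 0.4127 0.006 ]
g ([343.9, 314.1], 233, [327, 300, 42, 22]) [348.2 306.9] [28.9 42.2] [0.5291 0.472  0.006 ]
r ([450.4, 178.4], 330, [435, 161, 36, 36]) [452.7 178.7] [33.8 37. ] [0.4102 0.4281 0.006 ]
r ([147.2, 247.3], 325, [137, 238, 22, 20]) [147.3 247.3] [17.9 22.3] [0.6305 0.3443 0.006 ]
r ([12.0, 272.5], 303, [0, 255, 25, 31]) [  8.5 271. ] [19.2 36.3] [0.7329 0.2991 0.006 ]
r ([273.1, 282.9], 270, [252, 277, 43, 16]) [273.2 287.2] [20.5 40.8] [0.5691 0.4249 0.006 ]
r ([20.8, 299.9], 392, [0, 286, 43, 31]) [ 19.6 300.5] [14.7 54.1] [0.7435 0.322  0.006 ]
r ([280.5, 313.5], 280, [258, 299, 41, 24]) [278.1 308.4] [25.4 41.2] [0.5764 0.4419 0.006 ]
r ([42.0, 319.3], 528, [24, 305, 35, 34]) [ 41.1 323.3] [30.1 40.8] [0.7432 0.3462 0.006 ]
r ([7.2, 334.8], 174, [0, 327, 20, 17]) [  7.6 334.7] [16.2 22.4] [0.7731 0.3386 0.006 ]
r ([27.9, 359.8], 485, [0, 339, 73, 43]) [-581.9  600.2] [  53.1 1405.1] [1.4759 0.2241 0.006 ]
```

View pics/w2.png

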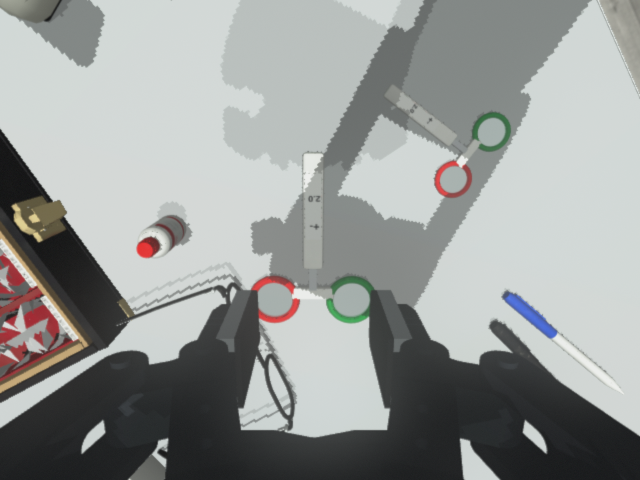

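The wrist view over the flipper shows the red rim centred at about (275,300), the green rim at about (350,300) and the handle running straight up to (313,152). A spectacle temple tip is near (235,288), so I'll lift straight up.

```bash
python3 - <<'E'
from h import *
z=np.load('pics/w2.npz'); im=z['im']; c=env.get_calibration('wrist'); T=wristT(z,c)
h,s,v=cv2.split(cv2.cvtColor(im,cv2.COLOR_BGR2HSV))
R=np.zeros_like(h,bool);R[265:330,250:373]=1
pts={}
for nm,m in(('g',R&(h>45)&(h<90)&(s>70)&(v>40)),('r',R&((h<10)|(h>170))&(s>90)&(v>40))):
    p=np.argwhere(m)[:,::-1].astype(np.float32); e=cv2.fitEllipse(cv2.convexHull(p)); pts[nm]=ray(e[0],.006,c,T)[0]; print(nm,len(p),p.min(0),p.max(0),np.round(e[0],1),np.round(e[1],1),pts[nm].round(4))
d=pts['g']-pts['r']; print('dist',np.hypot(*d[:2]),'yaw',np.degrees(np.arctan2(-d[0],d[1])))
P=cloud(z['d'],c,T); print('desk',np.nanmedian(P[340:420,340:365,2]))
m=(abs(P[...,2]-.008)<.004); m[:145]=0;m[275:]=0;m[:,:295]=0;m[:,332:]=0
q=P[m]; print(m.sum(),cv2.minAreaRect(q[:,:2].astype(np.float32)))
g=cv2.cvtColor(im,cv2.COLOR_BGR2GRAY).astype(float); gx=cv2.Sobel(cv2.GaussianBlur(g,(0,0),1),cv2.CV_64F,1,0)
rows=np.arange(165,262,6)
L=[[292+np.argmax(abs(gx[r,292:309])),r] for r in rows]; Rr=[[318+np.argmax(abs(gx[r,318:335])),r] for r in rows]
for E in(L,Rr):
    w=ray(E,.006,c,T); k=np.polyfit(np.arange(len(w)),w[:,:2],1); dd=w[-4:].mean(0)-w[:4].mean(0); print([e[0] for e in E],np.degrees(np.arctan2(dd[1],dd[0])),w.mean(0))
mid=(pts['g']+pts['r'])[:2]/2; 
end=ray([313,152],.008,c,T)[0]; print('mid',mid,'end',end,'len',np.hypot(*(mid-end[:2])))
E
```

```text
g 619 [327. 277.] [372. 322.] [350.9 299.3] [46.2 48.7] [0.5238 0.4677 0.006 ]
r 636 [252. 276.] [298. 322.] [273.9 299. ] [46.4 49.3] [0.5745 0.4334 0.006 ]
dist 0.061195753984390415 yaw 55.98250496883063
desk -0.0007346275253027335
2450 ((0.511282205581665, 0.39451146125793457), (0.09374181926250458, 0.015573260374367237), 56.427757263183594)
[np.int64(303), np.int64(304), np.int64(304), np.int64(308), np.int64(305), np.int64(299), np.int64(296), np.int64(292), np.int64(304), np.int64(304), np.int64(304), np.int64(304), np.int64(304), np.int64(304), np.int64(304), np.int64(304), np.int64(304)] 55.35366759306493 [0.51640101 0.38865841 0.006     ]
[np.int64(318), np.int64(323), np.int64(322), np.int64(322), np.int64(322), np.int64(322), np.int64(322), np.int64(322), np.int64(322), np.int64(322), np.int64(318), np.int64(322), np.int64(322), np.int64(322), np.int64(322), np.int64(322), np.int64(321)] 56.873798501296456 [0.50469204 0.3964881  0.006     ]
mid [0.54916251 0.45053577] end [0.4846231  0.35498355 0.008     ] len 0.11530637815965442
```

Call:
move_arm(
  steps=[
    [0,0,0.04,0],
    [0,0,0.04,0],
    [0,0,0.035,0],
    [0,0,0.025,0],
    [0,0,0.01,0],
  ],
  gripper=0.027,
  squeeze=30,
)

```text
time: 4.58
tool_pos: [0.5069, 0.3875, 0.0484]
orientation: [-0.47, 0.882, -0.0, -0.002]
ft_force: [-0.1, -0.7, 0.4]
width: 0.0271
gripper_force: 0.0
```

Call:
move_arm(
  steps=[
    [0,0,0.01,0],
    [0,0,0.006,0],
    [0,0,0.003,0],
    [0,0,0,0],
    [0,0,0,0],
  ],
)

```text
time: 5.2
tool_pos: [0.5082, 0.3904, 0.0319]
orientation: [-0.472, 0.882, 0.0, 0.0]
ft_force: [0.2, -0.1, -1.0]
width: 0.0272
gripper_force: 0.0
```

```bash
python3 -c "
from h import *
s=env.get_state();print(env.tips_ahead,s['tool_pos'],s['ft_force'],s['width'])"
```

```text
0.022 [0.50824865 0.3904289  0.03186989] [ 0.19844381 -0.12134532 -0.96431701] 0.0271916203629535
```

Call:
move_arm(
  steps=[
    [0,0,0.003,0],
    [0,0,0.003,0],
    [0,0,0.001,0],
    [0,0,0,0],
  ],
)

```text
time: 5.7
tool_pos: [0.5077, 0.39, 0.024]
orientation: [-0.472, 0.882, -0.0, -0.0]
ft_force: [0.1, 0.2, -0.0]
width: 0.0269
gripper_force: 0.0
```

Call:
move_arm(
  steps=[
    [0,0,0,0],
    [0,0,0,0],
    [0,0,0,0],
    [0,0,0,0],
    [0,0,0,0],
  ],
  gripper=0.0,
  squeeze=30,
)

```text
time: 6.32
tool_pos: [0.508, 0.3902, 0.0244]
orientation: [-0.472, 0.882, 0.0, 0.0]
ft_force: [0.2, 0.6, 0.7]
width: 0.0144
gripper_force: 30.7
```

Gripped. Lifting straight up, then planning the transit.

Call:
move_arm(
  steps=[
    [0,0,-0.01,0],
    [0,0,-0.035,0],
    [0,0,-0.05,0],
    [0,0,-0.055,0],
    [0,0,-0.045,0],
  ],
)

```text
time: 6.95
tool_pos: [0.5082, 0.3903, 0.2225]
orientation: [-0.472, 0.882, 0.0, 0.001]
ft_force: [0.7, 1.1, -1.2]
width: 0.015
gripper_force: 30.6
```

Call:
move_arm(
  steps=[
    [0,0,-0.02,0],
    [0,0,0,0],
  ],
)

```text
time: 7.2
tool_pos: [0.5086, 0.3905, 0.2409]
orientation: [-0.472, 0.882, 0.0, 0.002]
ft_force: [0.1, -0.2, -1.1]
width: 0.0146
gripper_force: 30.6
```

```bash
python3 - <<'E'
from h import *
import h; h.psi=lambda q,o=psi: o(q)%(2*np.pi)
print(env.get_state()['width'])
h.plan([.4154,.0354,.24],197.35,11)
z=np.load('pics/top0.npz'); c=env.get_calibration('top');P=cloud(z['d'],c,c['cam_to_world'])
u=np.array([.9545,.2982]);v=np.array([-.2982,.9545]); q=P[...,:2]-np.array([.5222,.1012]); a=q@u;b=q@v
m=(P[...,2]>.18)&(P[...,2]<.32)&(abs(a)<.15)&(abs(b)<.15); print('screen a',np.percentile(a[m],[0,1,50,99]),'b',np.percentile(b[m],[0,1,99,100]),'z',P[...,2][m].max(), 'zmin at front',P[...,2][m&(a<.03)])
k=(abs(P[...,2]-.157)<.008)&(b>.05)&(b<.12)&(abs(a)<.05); print('grip a,b',a[k].min(),a[k].max(),b[k].min(),b[k].max(),P[k].mean(0))
E
```

```text
0.014635161502561314
turn 0.679 from [0.5086 0.3905 0.2409] psi 236.28
[[0.0316, -0.0109, 0.0, np.float64(0.0618)], [0.0308, -0.0128, 0.0, np.float64(0.0618)], [0.03, -0.0147, 0.0, np.float64(0.0618)], [0.029, -0.0165, 0.0, np.float64(0.0618)], [0.0279, -0.0183, 0.0, np.float64(0.0618)]]
[[0.0268, -0.02, 0.0, np.float64(0.0618)], [0.0255, -0.0216, 0.0, np.float64(0.0618)], [0.0241, -0.0231, 0.0, np.float64(0.0618)], [0.0226, -0.0245, 0.0, np.float64(0.0618)], [0.0211, -0.0259, 0.0, np.float64(0.0618)]]
[[0.0194, -0.0271, 0.0, np.float64(0.0618)]]
screen a [0.04075832 0.04143876 0.06700497 0.08950089] b [-0.06530184 -0.06209865  0.06456863  0.0655816 ] z 0.2956096008687319 zmin at front []
grip a,b -0.016029217935152256 0.020053061962108747 0.0502863307649218 0.10043378570301068 [0.49921283 0.18061415 0.15655031]
```

Call:
move_arm(
  steps=[
    [0.0315,-0.011,0,0.062],
    [0.031,-0.013,0,0.062],
    [0.03,-0.0145,0,0.062],
    [0.029,-0.0165,0,0.062],
    [0.028,-0.0185,0,0.062],
  ],
)

```text
time: 7.82
tool_pos: [0.4634, 0.2267, 0.2356]
orientation: [-0.329, 0.944, 0.0, -0.003]
ft_force: [0.6, 1.0, 0.4]
width: 0.0148
gripper_force: 30.6
```

Call:
move_arm(
  steps=[
    [0.027,-0.02,0,0.062],
    [0.0255,-0.0215,0,0.062],
    [0.024,-0.023,0,0.062],
    [0.0225,-0.0245,0,0.062],
    [0.021,-0.026,0,0.062],
  ],
)

```text
time: 8.45
tool_pos: [0.4207, 0.066, 0.236]
orientation: [-0.179, 0.984, 0.001, -0.003]
ft_force: [-0.2, 0.4, -0.6]
width: 0.015
gripper_force: 30.6
```

Call:
move_arm(
  steps=[
    [0.0195,-0.027,0,0.062],
    [0,0,0,0],
    [0,0,0,0],
  ],
)

```text
time: 8.82
tool_pos: [0.4134, 0.0352, 0.2375]
orientation: [-0.15, 0.989, 0.001, -0.002]
ft_force: [-0.4, 1.5, -0.5]
width: 0.0148
gripper_force: 30.7
```

```bash
python3 - <<'E'
from h import *
import h; h.psi=lambda q,o=psi: o(q)%(2*np.pi)
h.plan([.4154,.0354,.24],197.35,1)
im,d,s=grab('wrist','w3'); print(s['width'])
E
```

```text
turn -0.003 from [0.4134 0.0352 0.2375] psi 197.2
[[-0.002, -0.0004, -0.0026, np.float64(-0.0026)]]
0.01479852332469556
```

View pics/w3.png

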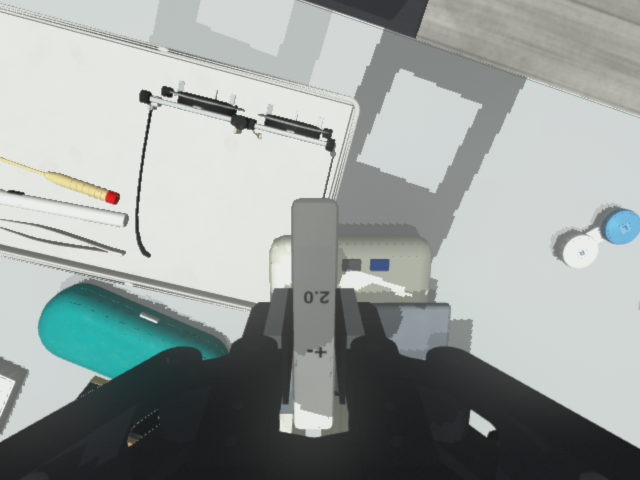

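The wrist view shows the handle held square, with its tail at (316,199). The rims are hidden behind the fingers, so I'll check the tail position against TCP.

```bash
python3 - <<'E'
from h import *
c=env.get_calibration('wrist')
z=np.load('pics/w3.npz'); T=wristT(z,c); P=cloud(z['d'],c,T)
Rt=Ro.from_quat(z['q']).as_matrix()
print('handle top depth z',np.nanmedian(P[210:280,300:330,2]), 'front/back z',np.nanmedian(P[203:215,305:328,2]),np.nanmedian(P[340:365,300:315,2]))
for uv in([316,198.5],[293.5,230],[338,230],[293,285],[341,285]):
    p=ray(uv,.2375-.0244+.008,c,T)[0]; print(uv,(Rt.T@(p-z['tp'])).round(4))
E
```

```text
handle top depth z 0.22080527547133696 front/back z 0.22036133822045179 0.22082257855352572
[316, 198.5] [0.0429 0.0016 0.0165]
[293.5, 230] [ 0.0324 -0.0058  0.0164]
[338, 230] [0.0324 0.0089 0.0165]
[293, 285] [ 0.013  -0.0062  0.0164]
[341, 285] [0.0129 0.0102 0.0164]
```

Call:
move_arm(
  steps=[
    [-0.002,-0.001,0.02,-0.003],
    [0,0,0.04,0],
    [0,0,0.04,0],
    [0,0,0.025,0],
    [0,0,0.01,0],
  ],
)

```text
time: 9.5
tool_pos: [0.415, 0.0354, 0.1022]
orientation: [-0.152, 0.988, 0.001, -0.002]
ft_force: [0.0, 0.5, -0.4]
width: 0.0149
gripper_force: 30.6
```

Call:
move_arm(
  steps=[
    [0,0,0.007,0],
    [0,0,0,0],
    [0,0,0,0],
  ],
)

```text
time: 9.88
tool_pos: [0.4176, 0.0344, 0.0983]
orientation: [-0.151, 0.989, -0.0, 0.001]
ft_force: [0.8, 0.1, -0.2]
width: 0.0148
gripper_force: 30.6
```

```bash
python3 - <<'E'
from h import *
import h; h.psi=lambda q,o=psi: o(q)%(2*np.pi)
h.plan([.4614-.008*.9545,.0489-.008*.2982,.0905],197.35,4)
s=env.get_state(); print(s['ft_force'],s['orientation'])
im,d,s=grab('scene','s1'); cv2.imwrite('pics/s1c.png',cv2.resize(im[60:300,310:560],None,fx=2.4,fy=2.4,interpolation=cv2.INTER_CUBIC))
E
```

```text
turn 0.001 from [0.4176 0.0344 0.0983] psi 197.38
[[-0.0095, 0.0002, 0.002, np.float64(0.0001)], [-0.0095, 0.0002, 0.002, np.float64(0.0001)], [-0.0095, 0.0002, 0.002, np.float64(0.0001)], [-0.0095, 0.0002, 0.002, np.float64(0.0001)]]
[ 0.81457993  0.06439242 -0.15980653] [-1.51087013e-01  9.88519865e-01 -2.38474203e-04  1.06535603e-03]
```

View pics/s1c.png

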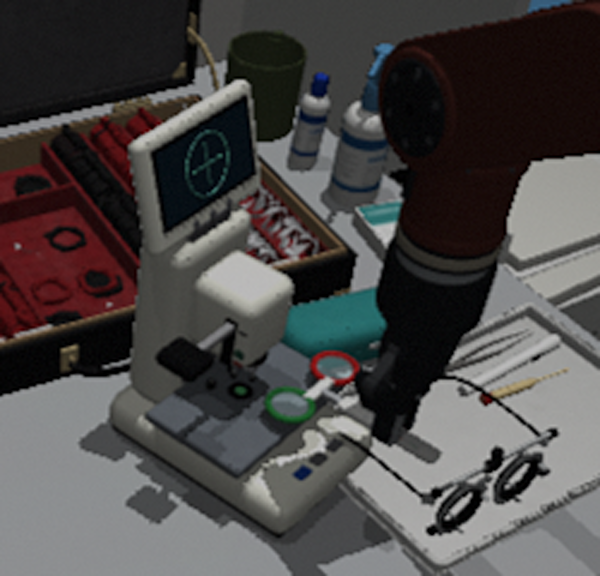

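The scene crop shows the green rim over the front of the table, square to the instrument, with the nosepiece at (240,390). I'll lower 8 mm, then go forward to 8 mm short of the stops.

Call:
move_arm(
  steps=[
    [0,0,0.005,0],
    [0,0,0.003,0],
    [0,0,0,0],
    [-0.008,0,0,0],
    [-0.01,0,0,0],
  ],
)

```text
time: 10.55
tool_pos: [0.4345, 0.04, 0.0895]
orientation: [-0.151, 0.989, -0.0, 0.0]
ft_force: [-0.1, 0.2, -1.0]
width: 0.0148
gripper_force: 30.6
```

Call:
move_arm(
  steps=[
    [-0.01,0.001,0,0],
    [-0.007,0,0,0],
    [-0.003,0,0,0],
    [0,0,0,0],
    [0,0,0,0],
  ],
)

```text
time: 11.18
tool_pos: [0.4521, 0.0467, 0.0892]
orientation: [-0.151, 0.989, 0.0, -0.0]
ft_force: [-1.0, -1.1, -0.8]
width: 0.0149
gripper_force: 30.6
```

```bash
python3 - <<'E'
from h import *
import h; h.psi=lambda q,o=psi: o(q)%(2*np.pi)
h.plan([.4614,.0489,.0865],197.35,1)
s=env.get_state(); print(s['ft_force'],s['tool_pos'],s['moment'])
E
```

```text
turn 0.0 from [0.4521 0.0467 0.0892] psi 197.37
[[-0.0095, -0.0007, 0.0026, np.float64(0.0003)]]
[-1.03107119 -1.10405194 -0.75237799] [0.4521434  0.04673395 0.08915028] [-0.00703313  0.02075504 -0.00696009]
```

Call:
move_arm(
  steps=[
    [0,0,0.001,0],
    [0,0,0.001,0],
    [0,0,0,0],
  ],
)

```text
time: 11.55
tool_pos: [0.4523, 0.0467, 0.0872]
orientation: [-0.151, 0.989, 0.0, -0.0]
ft_force: [-0.9, 0.2, -0.3]
width: 0.0153
gripper_force: 30.6
```

Call:
move_arm(
  steps=[
    [0,0,0.001,0],
    [0,0,0,0],
    [0,0,0,0],
  ],
)

```text
time: 11.92
tool_pos: [0.4526, 0.0467, 0.0864]
orientation: [-0.151, 0.989, -0.0, 0.0]
ft_force: [-0.3, 0.3, -0.1]
width: 0.0146
gripper_force: 30.7
```

Call:
move_arm(
  steps=[
    [-0.003,0,0.001,0],
    [-0.002,0,0,0],
    [-0.001,0,0,0],
    [0,0,0,0],
  ],
)

```text
time: 12.42
tool_pos: [0.4584, 0.0485, 0.0859]
orientation: [-0.151, 0.989, -0.0, -0.0]
ft_force: [-1.5, -0.7, 4.8]
width: 0.0152
gripper_force: 31.3
```

Call:
move_arm(
  steps=[
    [-0.001,0,0,0],
    [0,0,0,0],
    [0,0,0,0],
  ],
)

```text
time: 12.8
tool_pos: [0.4592, 0.0487, 0.086]
orientation: [-0.151, 0.989, -0.0, -0.0]
ft_force: [-3.6, -1.3, 5.2]
width: 0.0147
gripper_force: 31.3
```

Call:
move_arm(
  steps=[
    [-0.001,0,0,0],
    [0,0,0,0],
    [0,0,0,0],
  ],
)

```text
time: 13.18
tool_pos: [0.4602, 0.049, 0.086]
orientation: [-0.151, 0.989, -0.0, -0.0]
ft_force: [-3.0, -0.8, 5.0]
width: 0.0147
gripper_force: 31.4
```

Now in contact with the table (5 N, friction about 3 N). Continuing to the stops.

Call:
move_arm(
  steps=[
    [-0.001,0,0,0],
    [0,0,0,0],
    [0,0,0,0],
  ],
)

```text
time: 13.55
tool_pos: [0.4611, 0.0493, 0.086]
orientation: [-0.151, 0.989, -0.0, -0.0]
ft_force: [-2.7, -1.4, 6.1]
width: 0.0147
gripper_force: 31.4
```

Call:
move_arm(
  steps=[
    [-0.001,0,0,0],
    [0,0,0,0],
    [0,0,0,0],
  ],
)

```text
time: 13.92
tool_pos: [0.4621, 0.0496, 0.086]
orientation: [-0.151, 0.989, -0.0, -0.001]
ft_force: [-3.6, -0.8, 5.4]
width: 0.0146
gripper_force: 31.4
```

```bash
python3 - <<'E'
from h import *
s=env.get_state(); print(s['ft_force'],s['tool_pos'],s['moment'])
im,d,s=grab('scene','s2'); cv2.imwrite('pics/s2c.png',cv2.resize(im[150:270,365:485],None,fx=5,fy=5,interpolation=cv2.INTER_CUBIC))
E
```

```text
[-3.60648321 -0.77073093  5.37257966] [0.46206736 0.04958843 0.08601505] [-0.13200956  0.46793847  0.00234225]
```

View pics/s2c.png

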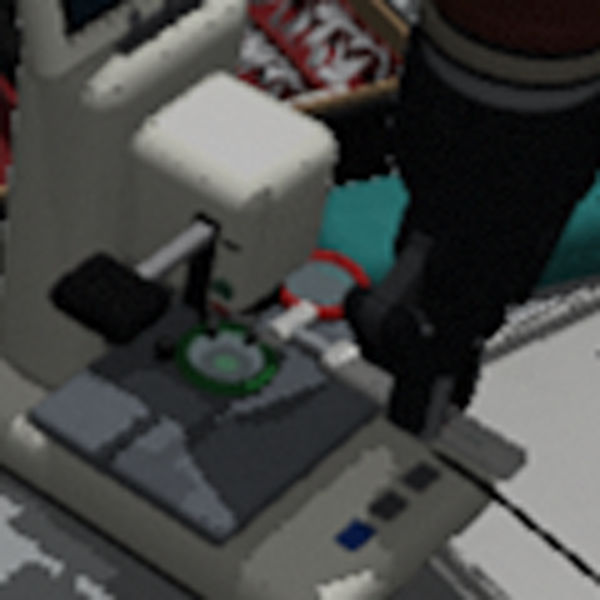

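The scene crop shows the green rim centred at (228,362), close to the left stop at (165,347), with the glowing nosepiece seen through the lens. I'll keep pushing 1 mm at a time.

Call:
move_arm(
  steps=[
    [-0.001,0,0,0],
    [0,0,0,0],
    [0,0,0,0],
  ],
)

```text
time: 14.35
tool_pos: [0.4628, 0.0498, 0.086]
orientation: [-0.151, 0.988, -0.0, -0.001]
ft_force: [-4.6, -1.4, 6.7]
width: 0.0148
gripper_force: 31.5
```

Call:
move_arm(
  steps=[
    [-0.001,0,0,0],
    [0,0,0,0],
    [0,0,0,0],
  ],
)

```text
time: 14.72
tool_pos: [0.4629, 0.0499, 0.086]
orientation: [-0.151, 0.988, -0.0, -0.002]
ft_force: [-6.8, -2.3, 10.2]
width: 0.0148
gripper_force: 31.7
```

Call:
move_arm(
  steps=[
    [-0.001,0,0,0],
    [0,0,0,0],
    [0,0,0,0],
  ],
)

```text
time: 15.1
tool_pos: [0.4631, 0.0499, 0.0859]
orientation: [-0.152, 0.988, -0.001, -0.003]
ft_force: [-8.2, -4.3, 11.7]
width: 0.0148
gripper_force: 31.9
```

```bash
python3 - <<'E'
from h import *
s=env.get_state(); print(s['ft_force'],s['tool_pos'],s['moment'],np.degrees(psi(s['orientation']))%360)
F=s['ft_force']; print(F[:2]@[.9545,.2982],F[:2]@[-.2982,.9545])
c=env.get_calibration('scene'); T=c['cam_to_world']
im,d,s=grab('scene','s3'); h,ss,v=cv2.split(cv2.cvtColor(im,cv2.COLOR_BGR2HSV))
m=(h>45)&(h<85)&(ss>110)&(v>30); M=np.zeros_like(m); M[205:240,395:425]=1
p=np.argwhere(m&M)[:,::-1].astype(np.float32); e=cv2.fitEllipse(cv2.convexHull(p)); w=ray(e[0],.068,c,T)[0]; q=w[:2]-[.5222,.1012]; print(len(p),e,w,'lens frame',q@[.9545,.2982],q@[-.2982,.9545])
E
```

```text
[-8.24067539 -4.29797034 11.74964512] [0.46314281 0.0499167  0.08590752] [-0.44252594  1.23915353  0.05234853] 197.4438605530967
-9.147379417132315 -1.6450432856549346
74 ((409.44891357421875, 221.1353302001953), (14.086326599121094, 19.642358779907227), 101.54448699951172) [0.52268026 0.10217009 0.068     ] lens frame 0.0007476916070280038 0.000782737355496101
```

Home: the push force rises with no further motion, and the scene view puts the rim within about 1 mm of the nosepiece. I'll ease the preload, open and rise.

Call:
move_arm(
  steps=[
    [0.0015,0,-0.0005,0],
    [0,0,0,0],
  ],
)

```text
time: 15.4
tool_pos: [0.4631, 0.0499, 0.0862]
orientation: [-0.151, 0.988, -0.0, -0.001]
ft_force: [-3.4, -1.5, 6.4]
width: 0.0153
gripper_force: 31.4
```

Call:
move_arm(
  steps=[
    [0,0,0,0],
    [0,0,0,0],
    [0,0,0,0],
    [0,0,0,0],
  ],
  gripper=0.034,
)

```text
time: 15.9
tool_pos: [0.4636, 0.0503, 0.0857]
orientation: [-0.151, 0.989, 0.0, 0.0]
ft_force: [-0.2, 0.2, 0.2]
width: 0.034
gripper_force: 0.0
```

```bash
python3 - <<'E'
from h import *
s=env.get_state(); print(s['ft_force'],s['tool_pos'],s['width'])
c=env.get_calibration('scene'); T=c['cam_to_world']
im,d,s=grab('scene','s4'); h,ss,v=cv2.split(cv2.cvtColor(im,cv2.COLOR_BGR2HSV))
m=(h>45)&(h<85)&(ss>110)&(v>30); M=np.zeros_like(m); M[205:240,395:425]=1
p=np.argwhere(m&M)[:,::-1].astype(np.float32); e=cv2.fitEllipse(cv2.convexHull(p)); w=ray(e[0],.068,c,T)[0]; q=w[:2]-[.5222,.1012]; print(len(p),e,w,'lens frame',q@[.9545,.2982],q@[-.2982,.9545])
E
```

```text
[-0.19072618  0.16629793  0.17172469] [0.46357115 0.05025097 0.085717  ] 0.033987194910971574
74 ((409.1129150390625, 218.74014282226562), (19.003982543945312, 22.75530242919922), 159.20387268066406) [0.52872595 0.09873762 0.068     ] lens frame 0.005494740237867652 -0.0042963846498202405
```

Call:
move_arm(
  steps=[
    [0,0,-0.01,0],
    [0,0,-0.02,0],
    [0.01,0,-0.04,0],
    [0.015,0,-0.05,0],
    [0.015,0,-0.035,0],
  ],
  gripper=0.034,
)

```text
time: 16.58
tool_pos: [0.4258, 0.0381, 0.244]
orientation: [-0.151, 0.989, -0.0, 0.002]
ft_force: [0.6, -0.1, -1.2]
width: 0.0338
gripper_force: 0.0
```

Call:
move_arm(
  steps=[
    [0,0,-0.005,0],
    [0,0,0,0],
  ],
  gripper=0.0,
)

```text
time: 16.82
tool_pos: [0.4255, 0.0383, 0.246]
orientation: [-0.151, 0.989, -0.0, 0.001]
ft_force: [0.3, 0.3, 0.0]
width: -0.0002
gripper_force: 0.0
```

```bash
python3 - <<'E'
from h import *
im,d,s=grab('wrist','w5'); print(s['tool_pos'],s['time']); im2,_,_=grab('scene','s5')
a=cv2.resize(im,None,fx=.75,fy=.75); b=cv2.resize(im2[180:260,370:450],(320,320),interpolation=cv2.INTER_CUBIC)
cv=np.zeros((360,800,3),np.uint8); cv[:360,:480]=a; cv[:320,480:]=b; cv2.imwrite('pics/c5.png',cv)
E
```

```text
[0.42548788 0.03828115 0.24596232] 16.825
```

View pics/c5.png

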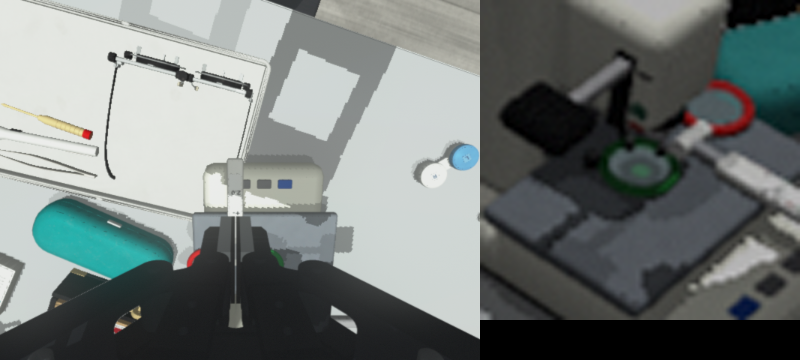

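The view shows the flipper lying seated, handle straight to the front, with the rim by the left stop as before. I'll check this numerically and plan the press.

```bash
python3 - <<'E'
from h import *
import h as H
u=np.array([.9545,.2982]);vv=np.array([-.2982,.9545]);N=np.array([.5222,.1012])
c=env.get_calibration('scene'); T=c['cam_to_world']
for t in('s3','s5'):
    z=np.load(f'pics/{t}.npz'); im=z['im']; hh,ss,v=cv2.split(cv2.cvtColor(im,cv2.COLOR_BGR2HSV))
    m=(hh>45)&(hh<85)&(ss>90)&(v>25); m[:211]=0;m[240:]=0;m[:,:395]=0;m[:,425:]=0
    p=np.argwhere(m)[:,::-1]; print(t,len(p),p.min(0),p.max(0),[ (ray([[x,y]],.068,c,T)[0,:2]-N)@np.array([u,vv]).T for x,y in [((p[:,0].min()+p[:,0].max())/2,(p[:,1].min()+p[:,1].max())/2)]])
c=env.get_calibration('wrist'); z=np.load('pics/w5.npz'); T=wristT(z,c); P=cloud(z['d'],c,T)
m=(abs(P[...,2]-.07)<.004); m[:205]=0;m[275:]=0;m[:,:298]=0;m[:,330:]=0
q=(P[m][:,:2]-N)@np.array([u,vv]).T; print('handle a',q[:,0].min(),q[:,0].max(),'b',q[:,1].min(),q[:,1].max(),np.median(P[m][:,2]),cv2.minAreaRect(P[m][:,:2].astype(np.float32)))
H.psi=lambda q,o=psi: o(q)%(2*np.pi)
H.plan([.4881,.1838,.22],197.35,5)
E
```

```text
s3 104 [400 214] [419 228] [array([0.00091649, 0.00039916])]
s5 97 [400 214] [419 228] [array([0.00091649, 0.00039916])]
handle a -0.11420945319043115 -0.0664114701994055 b -0.03886314852335076 -0.022885667303037014 0.06938393884414015 ((0.44526466727256775, 0.04476115107536316), (0.04781518504023552, 0.015920987352728844), 16.923093795776367)
turn 0.0 from [0.4246 0.0384 0.2443] psi 197.38
[[-0.0208, 0.024, 0.0048, np.float64(0.0001)], [-0.0208, 0.024, 0.0048, np.float64(0.0001)], [-0.0208, 0.024, 0.0048, np.float64(0.0001)], [-0.0208, 0.024, 0.0048, np.float64(0.0001)], [-0.0208, 0.024, 0.0048, np.float64(0.0001)]]
```

Call:
move_arm(
  steps=[
    [-0.012,0.024,0,0],
    [-0.023,0.028,0,0],
    [-0.026,0.028,0,0],
    [-0.025,0.025,0,0],
    [-0.018,0.015,0,0],
  ],
  gripper=0.0,
)

```text
time: 17.55
tool_pos: [0.4884, 0.1852, 0.2433]
orientation: [-0.152, 0.988, -0.0, -0.002]
ft_force: [-0.1, 0.0, 0.4]
width: 0.0002
gripper_force: 0.0
```

Call:
move_arm(
  steps=[
    [0,0,0.02,0],
    [0,0,0.02,0],
    [0,0,0.01,0],
    [0,0,0,0],
    [0,0,0,0],
  ],
)

```text
time: 18.18
tool_pos: [0.4892, 0.1838, 0.1962]
orientation: [-0.151, 0.989, 0.0, 0.0]
ft_force: [-0.3, 0.5, 0.3]
width: -0.0001
gripper_force: 0.0
```

```bash
python3 - <<'E'
from h import *
s=env.get_state();p=s['tool_pos']; q=(p[:2]-[.5222,.1012]); print(p,s['ft_force'],s['time'],q@[.9545,.2982],q@[-.2982,.9545])
im,d,s=grab('scene','s6'); cv2.imwrite('pics/s6c.png',cv2.resize(im[120:270,350:470],None,fx=4,fy=4,interpolation=cv2.INTER_CUBIC))
E
```

```text
[0.48916407 0.18384004 0.19620694] [-0.26595776  0.54157901  0.32652703] 18.175 -0.0068895330464826265 0.08873123589874207
```

View pics/s6c.png

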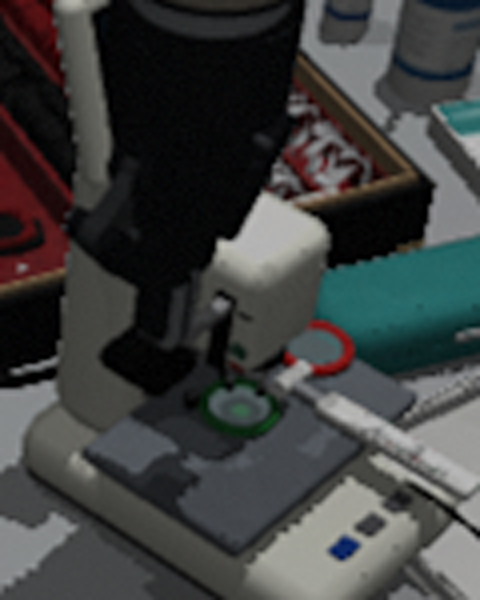

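The closed fingers are above the black grip and the flipper is still seated. I'll lower to find contact, expected at TCP z of about 0.180.

Call:
move_arm(
  steps=[
    [0,0,0.007,0],
    [0,0,0.004,0],
    [0,0,0.002,0],
    [0,0,0,0],
    [0,0,0,0],
  ],
)

```text
time: 18.85
tool_pos: [0.4889, 0.1839, 0.1829]
orientation: [-0.151, 0.989, 0.0, 0.0]
ft_force: [0.6, 0.3, 0.2]
width: 0.0003
gripper_force: 0.0
```

Call:
move_arm(
  steps=[
    [0,0,0.002,0],
    [0,0,0,0],
    [0,0,0,0],
  ],
)

```text
time: 19.23
tool_pos: [0.4887, 0.1838, 0.1808]
orientation: [-0.151, 0.989, 0.0, -0.0]
ft_force: [1.4, -0.1, 0.2]
width: -0.0001
gripper_force: 0.0
```

Call:
move_arm(
  steps=[
    [0,0,0.002,0],
    [0,0,0,0],
    [0,0,0,0],
  ],
)

```text
time: 19.6
tool_pos: [0.489, 0.1839, 0.1791]
orientation: [-0.151, 0.989, 0.0, 0.0]
ft_force: [-0.3, 0.1, 1.4]
width: 0.0001
gripper_force: 0.7
```

Call:
move_arm(
  steps=[
    [0,0,0.002,0],
    [0,0,0,0],
    [0,0,0,0],
  ],
)

```text
time: 19.98
tool_pos: [0.489, 0.1839, 0.1769]
orientation: [-0.151, 0.989, 0.0, 0.0]
ft_force: [-0.1, 0.8, 1.6]
width: -0.0001
gripper_force: 0.7
```

Call:
move_arm(
  steps=[
    [0,0,0.003,0],
    [0,0,0.003,0],
    [0,0,0.003,0],
    [0,0,0.001,0],
    [0,0,0,0],
  ],
)

```text
time: 20.6
tool_pos: [0.489, 0.1839, 0.1669]
orientation: [-0.151, 0.989, 0.0, 0.0]
ft_force: [1.1, 0.8, 2.7]
width: 0.0002
gripper_force: 1.1
```

Call:
move_arm(
  steps=[
    [0,0,0.002,0],
    [0,0,0.002,0],
    [0,0,0.001,0],
    [0,0,0,0],
    [0,0,0,0],
  ],
)

```text
time: 21.22
tool_pos: [0.4889, 0.1839, 0.162]
orientation: [-0.151, 0.989, 0.0, 0.0]
ft_force: [1.4, 0.5, 3.5]
width: -0.0001
gripper_force: 2.3
```

Call:
move_arm(
  steps=[
    [0,0,0.002,0],
    [0,0,0.001,0],
    [0,0,0,0],
    [0,0,0,0],
  ],
)

```text
time: 21.72
tool_pos: [0.4889, 0.1839, 0.1591]
orientation: [-0.151, 0.989, 0.0, 0.0]
ft_force: [0.0, 0.3, 5.1]
width: 0.0
gripper_force: 2.6
```

Call:
move_arm(
  steps=[
    [0,0,0,0],
    [0,0,0,0],
    [0,0,0,0],
    [0,0,0,0],
    [0,0,0,0],
  ],
)

```text
time: 22.35
tool_pos: [0.489, 0.1839, 0.1591]
orientation: [-0.151, 0.989, 0.0, 0.0]
ft_force: [1.3, -0.2, 4.8]
width: 0.0001
gripper_force: 2.6
```

```bash
python3 - <<'E'
from h import *
F=[]
for i in range(4): im,d,s=grab('scene','s7'); F.append(s['ft_force'][2])
print(s['tool_pos'],np.mean(F),s['time'])
cv2.imwrite('pics/s7c.png',cv2.resize(im[150:250,370:470],None,fx=6,fy=6,interpolation=cv2.INTER_CUBIC))
E
```

```text
[0.48897184 0.18387912 0.15913244] 5.362522762449542 22.5
```

View pics/s7c.png

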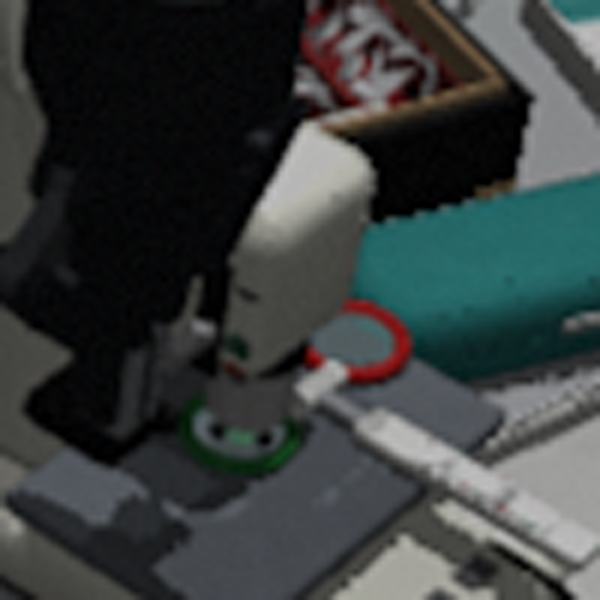

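The pins rest on the seated lens, the stem is level with the green mark at (238,345), and the handle force is 5.4 N (mid-band). Handing in.

```bash
python3 -c "from rig import env; print(env.finish_job())"
```

```text
the job is handed in; nothing more can be done
None
```

I've handed in the job: the flipper's green lens is home against the stops and let go, and the arm is holding the side handle about 21 mm down (5.4 N, mid green band) with the pins on the lens; the hand-in gave no verdict, and I didn't measure the three bystanders afterwards.

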